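Test and reset the restorer's bench safety switch with the insulated key

ROBOT

A 7-joint arm with a two-finger parallel gripper is mounted at the origin on the work surface. World frame = base frame: x ahead of the robot, y to its left, z up, the work surface at z = 0. Lengths are in m, angles in degrees, forces in N, time in s.
With the tool pointing down it reaches from about 0.425 to 0.95 m from the base axis. Payload 4.7 kg.
Tool frame: the origin (TCP) lies at the very end of the fingers, on their centre line; the grasp point (between the pads) lies ctrl.grip_point_offset behind it (ctrl.grip_point_offset is the distance from the TCP to the grasp point, in m); z points along the fingers, y is the direction in which the jaws open and shut (so a half turn about z gives the same grasp; the last joint's range is limited). The gripper opens to 87 mm and grips with 3 to 60 N. Pads are 19 mm wide; open, the fingers measure 117 mm over their backs; the gripper's body (75 mm by 190 mm) begins 51 mm behind the grasp point.
Start: joints at [68.818, 26.849, -2.785, 87.806, 1.381, 65.374, -4.715], TCP at [0.226, -0.636, 0.223] pointing down, gripper open.
Joint ranges: [-148.3, 148.3], [-19.14, 114.17], [-79.39, 73.82], [5.75, 140.21], [-59.74, 239.74], [12.07, 113.84], [-152.46, 152.46]. Speed limits (degrees/s): [147.25, 147.25, 180, 180, 180, 180, 180].

INTERFACE

Orientations are given as a 3x3 rotation matrix whose columns are the frame's x, y, z axes.
In Python, from rig import ctrl, vision, job gives the robot as it stands. The module is installed in compiled form; this text tells all that it offers.
- The arm moves only by the tool arm_command, never from a script. Its argument "series" is a list of rows, each an object of numbers: "x", "y", "z": the shift along the world's x, y, z in units of 0.5 m (1.0 is 0.5 m); "yaw": the turn about the world's z in units of 60 degrees (1.0 is 60 degrees); "gripper": the opening, from -1 (shut) to 1 (fully open), so that 0 is half open. In form: [{"x": .., "y": .., "z": .., "yaw": .., "gripper": ..}, ...]. A call has 1 to 12 rows; each row is the pose to reach, as a shift and turn from the pose commanded when the call began; what a row does not reach only later rows make up. A row lasts 1/12 s, in which the tool goes at most 41.7 mm and 7.16 degrees, less where a joint would pass 70% of its speed; a pose out of reach is approached as far as the arm can. A call with a number of a shift or a turn outside -1 to 1 is refused whole. A call with a gripper value outside its range is refused whole. The fingers move at their own pace and stop on an object; "newtons" is the grip in N (left out, the last holds). Time passes only in rows, so rows that repeat a pose let the fingers close. It gives the time, the measured TCP pose, the force and the opening at its end, in the units of the state.
- ctrl.state(): the state, without advancing time (a new reading comes with each control period).
- vision.grab_frame(name): name is "side" or "top" or "wrist"; returns a dict with "pixels" (384x512x3 uint8, blue, green, red), "z_map" (384x512 float32, m along the optical axis (not along the pixel's ray), 0 where there is no reading), "intrinsics" (3x3 intrinsics, pixels), "dist" ([k1, k2, p1, p2, k3] as OpenCV has them; the pictures are not rectified), "pose" (4x4, takes a point from camera to world coordinates); the wrist camera has in their place "mount" (4x4, takes a point from camera to tool coordinates, whose origin is the TCP and whose axes are the flange's). Camera axes: x right, y down, z forward; pixel columns grow to the right and rows downward; lengths in m; the calibration is good to about 2 mm. A picture is of the moment at which its call begins: read the wrist's pose just before it.
- job.sign_off(): hands the job in, once; it reports no verdict.
The state is a dict: "time": time; "q": joint angles; "qvel": joint speeds; "joint_efforts": joint torques, N m; "tcp_pos": TCP position; "ee_rot": TCP orientation; "contact_force": force on the tool from outside, world axes, zero at the start; "moment": the same for the moment, N m; "gripper_width": finger opening in m.
Only numpy, scipy, OpenCV 4.12 (cv2) and the standard library are available. Lean on these libraries where they do the work, as an engineer would, in place of code of your own. Each camera call takes 0.05 s, during which the arm holds its last target. There are 200 camera calls.

TASK

Test the bench safety switch using only the insulated wooden key, never touching the button or the lever with the hand: push the test button with the key's round nose until the lever drops, then lay the key down on the middle of the white foam pad and let go of it. Take the key again the other way round, put its fork under the lever's crossbar and lift the lever back up until it latches and stays, then lay the key on the middle of the pad again and let go, leaving the other things on the bench where they are.

Things in the scene. Friction and masses are not known exactly. Their poses are not given: they have to be found in the camera images.
- unit: Bench safety switch, fixed: grey steel case 110 (x) x 200 (y) x 200 mm high, in front of the robot, turned up to 0.25 rad. Origin at the centre of its underside; its working face is its own -x side, 55 mm from the origin, roughly facing the robot.
- unit_face (a point): Bottom middle of the unit's working face. Above button and lever an open bump guard of 8 mm steel bar, as wide as the case, sticks out 89 mm from the face, its bars 188 to 196 mm above the bench (two crosswise, three lengthwise): a hand cannot come down close to the face; only a tool held level reaches in under the guard.
- button_face (a point): Centre of the front of the test button: round white plastic, 26 mm diameter, 26 mm out of the face, 90 mm above the bench, 50 mm to the unit's +y side. It stands between two upright grey cheeks (4 mm thick, 50 mm high, centred at its height, 36 mm out of the face, 40 mm apart inside). Pushed level into the face (unit's +x).
- button (a joint): Travel of the test button in m: 0 out, 0.009 fully in. Spring return: 1.7 N to start, 4.2 N fully in; the lever trips after about 3 to 6 mm (2.5 to 4 N). The same spring works the latch: the button moves in and out by itself as the lever clicks home.
- lever_bar (a point): Centre of the crossbar of the white plastic T-shaped lever: crossbar 12 mm thick, 68 mm long along the unit's y, on a stem 10 mm thick, 70 mm from pivot to crossbar centre. 50 mm to the unit's -y side. Up: 40 mm out of the face, 157 mm above the bench; dropped: 40 mm out, 83 mm up; 50 mm out halfway. Pivot 20 mm inside the face, 120 mm up.
- lever (a joint): Lever angle in rad: 0 up and latched, 1.1 fully dropped. A spring and its weight pull it down (about 1 N at the crossbar, 1 to 2 N more for the click just before home; pushing on to the stop feels hard); unless latched it falls again. It can be lifted slightly past home, to -0.06, against a hard stop; the latch catches at about 0.
- key: Insulated key, loose, wood, 200 mm long, about 0.12 kg, starts on the foam pad with its nose roughly away from the robot. Origin on its underside below its middle, own +x towards the nose. Handle bar 16 mm wide (y), 20 mm high (z), from x = -48 to +60 mm; beyond it the nose (+x) and the fork (-x). Held loosely it tilts when its far end is loaded.
- key_nose (a point): Tip of the key's round-ended nose, 16 mm diameter, x = 60 to 100 mm along the key, its axis 10 mm above the key's underside.
- key_fork (a point): Midway between the tips of the fork, x = -100 mm, 10 mm above the key's underside: crosspiece 46 mm wide, 16 mm high, x = -58 to -48 mm; two level prongs 8 mm wide, 12 mm high, 30 mm apart inside, from there to x = -100 mm; all centred at that height.
- pad: White foam pad, fixed, 220 x 220 x 20 mm high, to the left or right of the robot's middle. Origin at the centre of its underside; its top is 20 mm above the bench.
- tray: Bystander: open aluminium tray 200 x 160 x 40 mm, origin under its centre. Leave alone.
- bottle: Bystander: red plastic bottle with black cap, 64 mm diameter, 170 mm high, origin under its centre. Leave alone.
- orb: Bystander: brass finial, 72 mm diameter, 118 mm high, origin under its centre. Leave alone.
Not all that is in view belongs to the job. Of the things like the key, leave any that is black, pink or red; of the rest the larger one is meant.

How it is judged:
By the outcome, as a careful person would: the job done as asked, in the order asked, and still so for the second after the job is handed in, with the robot touching nothing.
It also fails if it takes over 72 s, if anything falls off the work surface, if the arm or the gripper's body presses on something with over 40 N, if the wrist force passes 120 N, or if a joint passes its speed limit or range.

## Working session

There is one attempt and no reset: what is moved stays moved. The work goes in short steps, Python scripts to look and compute and a tool call to move; the robot and the scene stay as the last step left them, time stands still between calls to the robot, and variables do not carry over. Pictures are saved under pics/ and viewed, about 8 in all and at most 12, crops included, and the job is handed in when it is done.

Besides the shell and the picture viewer there is one more tool, called after ">>>" as a command line: name --argument value ..., lists and objects as JSON in quotes. arm_command: Moves the arm, as the interface text tells. Shifts and turns lie within -1 to 1; 1 stands for 0.5 m of shift or 60 degrees of turn. Its arguments: {"type":"object","properties":{"series":{"type":"array"},"newtons":{"type":"number"}},"required":["series"]}

```bash
mkdir -p pics
cat > h.py <<'E'
import numpy as np, cv2
from rig import ctrl, vision, job
def grab(n):
    s=ctrl.state(); f=vision.grab_frame(n)
    if n=="wrist":
        T=np.eye(4);T[:3,:3]=np.array(s["ee_rot"]);T[:3,3]=s["tcp_pos"]; f["pose"]=T@np.array(f["mount"])
    np.savez(f"{n}.npz",**{k:np.array(f[k]) for k in("pixels","z_map","intrinsics","dist","pose")})
    return f
def load(n): return dict(np.load(f"{n}.npz"))
def rays(f,px):
    u=cv2.undistortPoints(np.array(px,float).reshape(-1,1,2),np.array(f["intrinsics"]),np.array(f["dist"])).reshape(-1,2)
    return np.c_[u,np.ones(len(u))]
def onz(f,px,z):  # intersect with plane height z
    P=np.array(f["pose"]); d=rays(f,px)@P[:3,:3].T; o=P[:3,3]
    return o+d*((z-o[2])/d[:,2])[:,None]
def dep(f,px):
    P=np.array(f["pose"]); r=rays(f,px); z=np.array([f["z_map"][int(round(b)),int(round(a))] for a,b in px])
    return (r*z[:,None])@P[:3,:3].T+P[:3,3]
def proj(f,X):
    P=np.linalg.inv(np.array(f["pose"])); 
    return cv2.projectPoints(np.array(X,float).reshape(-1,1,3),cv2.Rodrigues(P[:3,:3])[0],P[:3,3],np.array(f["intrinsics"]),np.array(f["dist"]))[0].reshape(-1,2)
E
python3 - <<'E'
from h import *
for n in("top","side"):
    f=grab(n); cv2.imwrite(f"pics/{n}0.png",cv2.resize(f["pixels"],(800,600))); print(n,np.array(f["pose"]).round(3).tolist())
print(ctrl.state(),ctrl.grip_point_offset)
E
```

```text
top [[0.005, -0.989, 0.146, 0.313], [-1.0, -0.004, 0.006, 0.116], [-0.006, -0.146, -0.989, 1.268], [0.0, 0.0, 0.0, 1.0]]
side [[-0.977, -0.154, 0.149, 0.275], [-0.214, 0.722, -0.658, 1.058], [-0.006, -0.674, -0.738, 1.171], [0.0, 0.0, 0.0, 1.0]]
{'time': 0.1, 'q': array([68.81863209, 26.89202009, -2.78710685, 87.86766152,  1.38008749,
       65.37640593, -4.71496972]), 'qvel': array([-0.04785985, -0.16061308, -0.07803046, -0.20976906,  0.02933952,
        0.00525728,  0.1089085 ]), 'joint_efforts': array([-4.49358174e-05, -5.09172535e+01, -8.15155311e-02, -2.36830044e+01,
       -6.14794227e-02,  3.44736048e-02,  5.83837004e-05]), 'tcp_pos': array([ 0.22546065, -0.6356439 ,  0.22160658]), 'ee_rot': array([[ 9.42467328e-01,  3.34297686e-01, -6.26896833e-04],
       [ 3.34298272e-01, -9.42465836e-01,  1.67694752e-03],
       [-3.02291730e-05, -1.79003877e-03, -9.99998397e-01]]), 'contact_force': array([-1.02415815, -0.72070367, -0.46836945]), 'moment': array([-0.00206461,  0.00092024,  0.04142361]), 'gripper_width': 0.08683976028904739} 0.0187
```

View pics/top0.png

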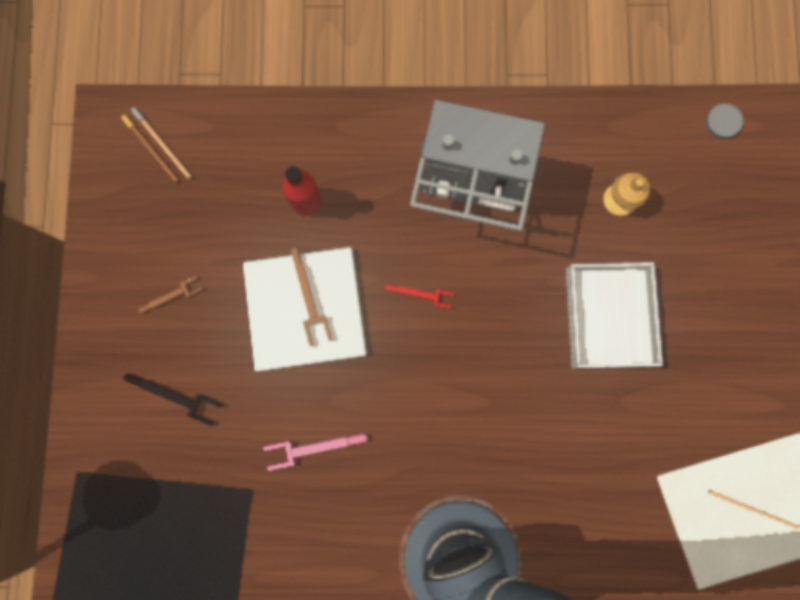

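View pics/side0.png

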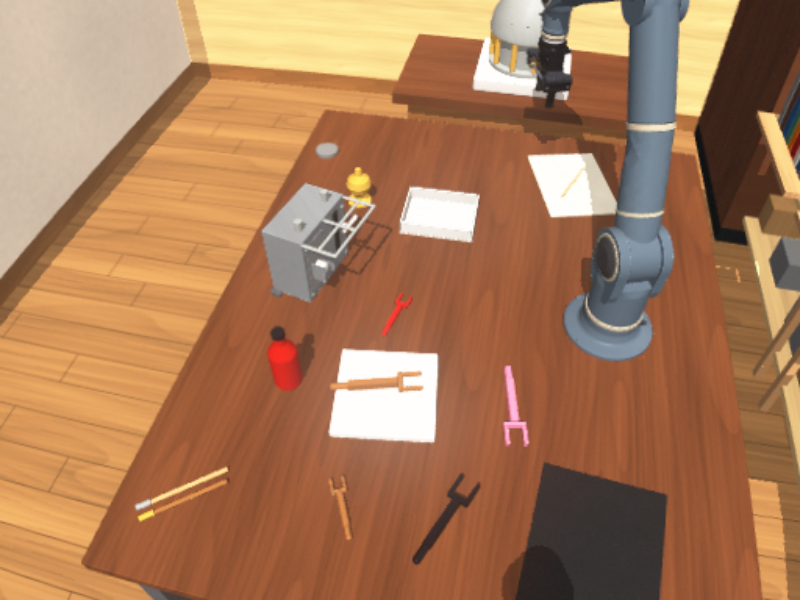

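Candidates (top, 800x600): wooden key on the pad (310,300), small wooden one (170,295), red (420,295), black (172,398), pink (315,450). Chosen: the larger wooden one on the pad. I'll check it in a close crop, together with the unit.

Run:
```python
from h import *
f=load("top"); im=f["pixels"]
a=cv2.resize(im[150:245,150:240],(400,422),interpolation=cv2.INTER_CUBIC); b=cv2.resize(im[60:155,257:352],(400,400),interpolation=cv2.INTER_CUBIC)
c=np.zeros((422,800,3),np.uint8);c[:,:400]=a;c[:400,400:]=b;cv2.imwrite("pics/crop1.png",c)
h,w=im.shape[:2]; vv,uu=np.mgrid[0:h,0:w]; px=np.c_[uu.ravel(),vv.ravel()]
X=dep(f,px).reshape(h,w,3); 
hsv=cv2.cvtColor(im,cv2.COLOR_BGR2HSV)
reg=np.zeros((h,w),bool); reg[155:240,153:237]=1
white=(reg&(hsv[...,1]<50)&(hsv[...,2]>150)).astype(np.uint8)
r=cv2.minAreaRect(cv2.findContours(white,cv2.RETR_EXTERNAL,cv2.CHAIN_APPROX_NONE)[0][0]) 
cs=max(cv2.findContours(white,cv2.RETR_EXTERNAL,cv2.CHAIN_APPROX_NONE)[0],key=cv2.contourArea)
r=cv2.minAreaRect(cv2.convexHull(cs)); bx=cv2.boxPoints(r); P=onz(f,bx,.02); print("pad",P.round(4).tolist(),P.mean(0).round(4),np.linalg.norm(np.diff(P,axis=0),axis=1).round(3))
pm=np.zeros((h,w),np.uint8); cv2.fillPoly(pm,[cv2.convexHull(cs)],1); 
k=(reg&(X[...,2]>.026)&(hsv[...,1]>70)); print(k.sum())
pts=onz(f,np.c_[np.nonzero(k)[1],np.nonzero(k)[0]],.038)[:,:2]
(cx,cy),(ww,hh),an=cv2.minAreaRect(pts.astype(np.float32)); print("key",cx,cy,ww,hh,an); print("z",np.percentile(X[k][:,2],[5,50,95]))
# unit top
u=np.zeros((h,w),bool);u[55:160,255:355]=1
t=(u&(abs(X[...,2]-.2)<.006)&(hsv[...,1]<60)).astype(np.uint8); t=cv2.morphologyEx(t,cv2.MORPH_OPEN,np.ones((9,9)))
q=X[t>0][:,:2].astype(np.float32); print(len(q)); r=cv2.minAreaRect(q); print("unit",r,cv2.boxPoints(r).round(4).tolist())
```

```text
pad [[0.5697, 0.438, 0.02], [0.6036, 0.2134, 0.02], [0.3845, 0.1796, 0.02], [0.3526, 0.3987, 0.02]] [0.4776 0.3074 0.02  ] [0.227 0.222 0.221]
326
key 0.48337310552597046 0.2945709228515625 0.2769346237182617 0.19796814024448395 15.348024368286133
z [0.03060719 0.03775197 0.04321015]
2232
unit ((0.7550469040870667, -0.03085111826658249), (0.20037642121315002, 0.11009089648723602), 77.15174102783203) [[0.679099977016449, -0.11630000174045563], [0.7864000201225281, -0.14079999923706055], [0.8309999704360962, 0.05460000038146973], [0.7236999869346619, 0.07909999787807465]]
```

View pics/crop1.png

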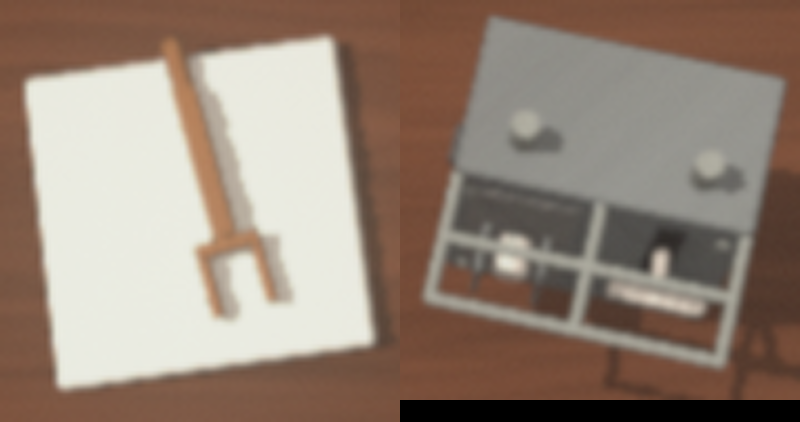

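The crop shows the long wooden key on the pad, with its nose at crop (170,42), crosspiece at (230,240) and prong tips at (220,315) and (280,298). It also shows the unit with the button on the left and the lever on the right, under the guard.

Run:
```python
from h import *
f=load("top"); c=lambda l:[(150+a/4.444-.4,150+b/4.444-.4) for a,b in l]
P=onz(f,c([(25,80),(333,38),(375,343),(62,388)]),.02); print("pad",P.round(4).tolist(),P.mean(0).round(4))
n=onz(f,c([(170,40)]),.03)[0]; t=onz(f,c([(220,317),(282,300)]),.03); m=t.mean(0)
print("nose",n,"fork",m,"len",np.linalg.norm(n-m),"yaw",np.degrees(np.arctan2(*(n-m)[1::-1])),"mid",(n+m)/2)
y=np.radians(-12.86);R=np.array([[np.cos(y),-np.sin(y)],[np.sin(y),np.cos(y)]]);o=np.array([.755,-.031])
for nm,a in dict(face=(-55,0),button=(-81,50),leverdown=(-95,-50)).items(): print(nm,o+R@np.array(a)/1000)
w=vision.grab_frame("wrist");print(np.array(w["mount"]).round(3).tolist())
f2=load("side")
for z,a in((.090,(-81,50)),(.157,(-95,-50)),(.2,(-55,100)),(.2,(-55,-100))): 
  X=[*(o+R@np.array(a)/1000),z]; print("side px",proj(f2,X)*800/512,"top px crop",(proj(f,X)-[257,60])*400/95+[400,0])
```

```text
pad [[0.5699, 0.4295, 0.02], [0.6011, 0.2132, 0.02], [0.3859, 0.181, 0.02], [0.3544, 0.3956, 0.02]] [0.4778 0.3048 0.02  ]
nose [0.59687701 0.32668091 0.03      ] fork [0.4086083  0.26587608 0.03      ] len 0.19784422021865586 yaw 17.89881443374489 mid [0.50274266 0.2962785  0.03      ]
face [ 0.70137958 -0.01875867]
button [0.68716022 0.03577397]
leverdown [ 0.65125443 -0.05860173]
[[-0.001, -0.962, -0.273, 0.075], [1.0, -0.001, -0.0, -0.0], [-0.0, -0.273, 0.962, -0.162], [0.0, 0.0, 0.0, 1.0]]
side px [[324.48152412 266.79761818]] top px crop [[506.57608545 273.57037885]]
side px [[347.44883025 222.52061704]] top px crop [[654.59017605 294.81040957]]
side px [[299.06929545 243.02313619]] top px crop [[451.53489196 167.27239084]]
side px [[341.66195081 192.52218866]] top px crop [[753.5822461  233.35077257]]
```

>>> arm_command --series '[{"x":0.55,"y":0.67,"z":0.26,"yaw":1,"gripper":1},{"x":0.55,"y":0.67,"z":0.26,"yaw":1,"gripper":1},{"x":0.55,"y":0.67,"z":0.26,"yaw":1,"gripper":1},{"x":0.55,"y":0.67,"z":0.26,"yaw":1,"gripper":1},{"x":0.55,"y":0.67,"z":0.26,"yaw":1,"gripper":1},{"x":0.55,"y":0.67,"z":0.26,"yaw":1,"gripper":1},{"x":0.55,"y":0.67,"z":0.26,"yaw":1,"gripper":1},{"x":0.55,"y":0.67,"z":0.26,"yaw":1,"gripper":1},{"x":0.55,"y":0.67,"z":0.26,"yaw":1,"gripper":1},{"x":0.55,"y":0.67,"z":0.26,"yaw":1,"gripper":1},{"x":0.55,"y":0.67,"z":0.26,"yaw":1,"gripper":1},{"x":0.55,"y":0.67,"z":0.26,"yaw":1,"gripper":1}]'

```text
time: 1.15
tcp_pos: [0.5066, -0.2927, 0.3551]
ee_rot: [[0.169, 0.986, 0.007], [0.986, -0.169, 0.003], [0.004, 0.006, -1.0]]
contact_force: [-0.0, 1.5, 0.0]
gripper_width: 0.0869
```

>>> arm_command --series '[{"x":0,"y":0.98,"z":0,"yaw":1},{"x":0,"y":0.98,"z":0,"yaw":1},{"x":0,"y":0.98,"z":0,"yaw":1},{"x":0,"y":0.98,"z":0,"yaw":1},{"x":0,"y":0.98,"z":0,"yaw":1},{"x":0,"y":0.98,"z":0,"yaw":1},{"x":0,"y":0.98,"z":0,"yaw":1},{"x":0,"y":0.98,"z":0,"yaw":1},{"x":0,"y":0.98,"z":0,"yaw":1},{"x":0,"y":0.98,"z":0,"yaw":1},{"x":0,"y":0.98,"z":0,"yaw":1},{"x":0,"y":0.98,"z":0,"yaw":1}]'

```text
schema error: expected keys x, y, z, yaw, gripper
```

>>> arm_command --series '[{"x":0,"y":0.98,"z":0,"yaw":1,"gripper":1},{"x":0,"y":0.98,"z":0,"yaw":1,"gripper":1},{"x":0,"y":0.98,"z":0,"yaw":1,"gripper":1},{"x":0,"y":0.98,"z":0,"yaw":1,"gripper":1},{"x":0,"y":0.98,"z":0,"yaw":1,"gripper":1},{"x":0,"y":0.98,"z":0,"yaw":1,"gripper":1},{"x":0,"y":0.98,"z":0,"yaw":1,"gripper":1},{"x":0,"y":0.98,"z":0,"yaw":1,"gripper":1},{"x":0,"y":0.98,"z":0,"yaw":1,"gripper":1},{"x":0,"y":0.98,"z":0,"yaw":1,"gripper":1},{"x":0,"y":0.98,"z":0,"yaw":1,"gripper":1},{"x":0,"y":0.98,"z":0,"yaw":1,"gripper":1}]'

```text
time: 2.15
tcp_pos: [0.4996, 0.1921, 0.3526]
ee_rot: [[-0.762, 0.647, 0.0], [0.647, 0.762, 0.001], [0.001, 0.001, -1.0]]
contact_force: [0.3, -0.1, 0.6]
gripper_width: 0.0867
```

>>> arm_command --series '[{"x":-0.05,"y":0.2,"z":-0.31,"yaw":0.97,"gripper":1},{"x":-0.05,"y":0.2,"z":-0.31,"yaw":0.97,"gripper":1},{"x":-0.05,"y":0.2,"z":-0.31,"yaw":0.97,"gripper":1},{"x":-0.05,"y":0.2,"z":-0.31,"yaw":0.97,"gripper":1},{"x":-0.05,"y":0.2,"z":-0.31,"yaw":0.97,"gripper":1},{"x":-0.05,"y":0.2,"z":-0.31,"yaw":0.97,"gripper":1},{"x":-0.05,"y":0.2,"z":-0.31,"yaw":0.97,"gripper":1},{"x":-0.05,"y":0.2,"z":-0.31,"yaw":0.97,"gripper":1},{"x":-0.05,"y":0.2,"z":-0.31,"yaw":0.97,"gripper":1},{"x":-0.05,"y":0.2,"z":-0.31,"yaw":0.97,"gripper":1}]'

```text
time: 2.98
tcp_pos: [0.4757, 0.2884, 0.1971]
ee_rot: [[-0.953, -0.302, -0.001], [-0.302, 0.953, 0.0], [0.001, 0.0, -1.0]]
contact_force: [0.1, 0.1, 0.5]
gripper_width: 0.0869
```

Run:
```python
from h import *
s=ctrl.state(); print(s["time"],s["tcp_pos"],np.array(s["ee_rot"])[:2,0],np.array(s["q"]).round(1))
f=grab("wrist"); cv2.imwrite("pics/w1.png",cv2.resize(f["pixels"],(800,600)))
```

```text
2.9833 [0.47573482 0.28835193 0.19711515] [-0.95337709 -0.30178001] [  8.5  28.5 -59.2 103.5  27.1  63.7  47.4]
```

View pics/w1.png

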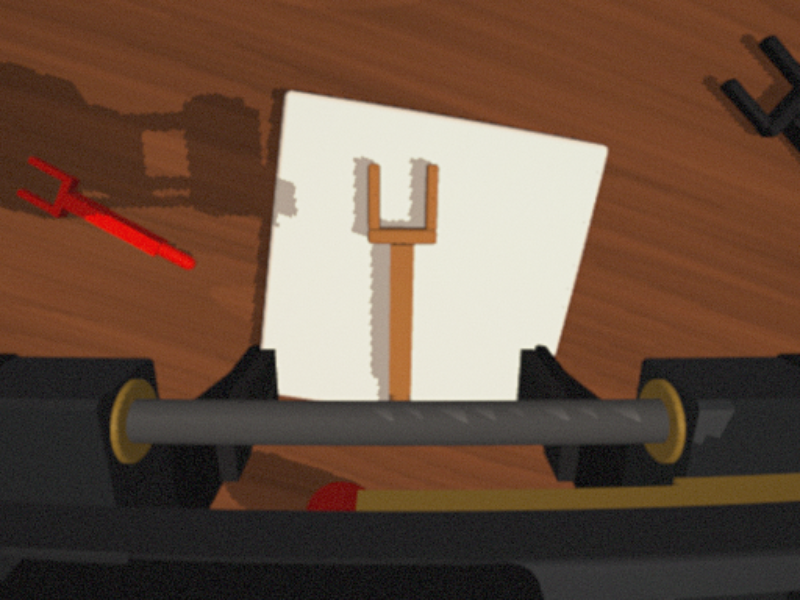

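The wrist view shows the key between the fingers, fork towards the camera: tips at (374,165) and (432,165), crosspiece at (403,236), handle at (400,390).

Run:
```python
from h import *
f=load("wrist"); k=.64
a=onz(f,[(374*k,165*k),(432*k,165*k)],.036); b=onz(f,[(402*k,243*k)],.039)[0]; c=onz(f,[(400*k,385*k)],.04)[0]
m=a.mean(0); print(a,m,b,c,np.linalg.norm(a[0]-a[1])); d=(c-m)[:2];yaw=np.arctan2(d[1],d[0]); print(np.degrees(yaw),np.linalg.norm((b-m)[:2]))
e=np.array([np.cos(yaw),np.sin(yaw)]); print("mid",m[:2]+.1*e,"grip -28",m[:2]+.072*e)
print("padcorners",onz(f,[(287*k,92*k),(606*k,148*k)],.02))
```

```text
[[0.41293357 0.25323349 0.036     ]
 [0.40178722 0.28849433 0.036     ]] [0.40736039 0.27086391 0.036     ] [0.45498787 0.28532471 0.039     ] [0.55232452 0.31483982 0.04      ] 0.03698064455073955
16.875553524407668 0.04977440719382992
mid [0.50305415 0.2998933 ] grip -28 [0.47625989 0.29176507]
padcorners [[0.38576686 0.18510095 0.02      ]
 [0.35488846 0.39742058 0.02      ]]
```

>>> arm_command --series '[{"x":0,"y":0.006,"z":-0.28,"yaw":-0.01,"gripper":1},{"x":0,"y":0.006,"z":-0.28,"yaw":-0.01,"gripper":1},{"x":0,"y":0.006,"z":-0.28,"yaw":-0.01,"gripper":1},{"x":0,"y":0.006,"z":-0.28,"yaw":-0.01,"gripper":0},{"x":0,"y":0.006,"z":-0.32,"yaw":-0.01,"gripper":0},{"x":0,"y":0.006,"z":-0.345,"yaw":-0.01,"gripper":0},{"x":0,"y":0.006,"z":-0.348,"yaw":-0.01,"gripper":0},{"x":0,"y":0.006,"z":-0.348,"yaw":-0.01,"gripper":-1},{"x":0,"y":0.006,"z":-0.348,"yaw":-0.01,"gripper":-1},{"x":0,"y":0.006,"z":-0.348,"yaw":-0.01,"gripper":-1},{"x":0,"y":0.006,"z":-0.348,"yaw":-0.01,"gripper":-1},{"x":0,"y":0.006,"z":-0.348,"yaw":-0.01,"gripper":-1}]' --newtons 60

```text
time: 4.03
tcp_pos: [0.4762, 0.292, 0.0245]
ee_rot: [[-0.956, -0.294, 0.001], [-0.294, 0.956, 0.001], [-0.002, 0.0, -1.0]]
contact_force: [-0.4, 0.0, 0.7]
gripper_width: 0.0351
```

>>> arm_command --series '[{"x":0,"y":0,"z":0,"yaw":0,"gripper":-1},{"x":0,"y":0,"z":0,"yaw":0,"gripper":-1},{"x":0,"y":0,"z":0,"yaw":0,"gripper":-1},{"x":0,"y":0,"z":0,"yaw":0,"gripper":-1},{"x":0,"y":0,"z":0,"yaw":0,"gripper":-1},{"x":0,"y":0,"z":0,"yaw":0,"gripper":-1},{"x":0,"y":0,"z":0,"yaw":0,"gripper":-1}]' --newtons 60

```text
time: 4.62
tcp_pos: [0.4758, 0.2917, 0.0237]
ee_rot: [[-0.956, -0.294, 0.0], [-0.294, 0.956, -0.0], [-0.0, -0.0, -1.0]]
contact_force: [-0.6, -1.4, 2.9]
gripper_width: 0.0156
```

>>> arm_command --series '[{"x":0,"y":0,"z":0.06,"yaw":0,"gripper":-1},{"x":0,"y":0,"z":0.12,"yaw":0,"gripper":-1},{"x":0.05,"y":-0.43,"z":0.12,"yaw":-0.5,"gripper":-1},{"x":0.05,"y":-0.43,"z":0.12,"yaw":-0.5,"gripper":-1},{"x":0.05,"y":-0.43,"z":0.12,"yaw":-0.5,"gripper":-1},{"x":0.05,"y":-0.43,"z":0.12,"yaw":-0.5,"gripper":-1},{"x":0.05,"y":-0.43,"z":0.12,"yaw":-0.5,"gripper":-1},{"x":0.05,"y":-0.43,"z":0.12,"yaw":-0.5,"gripper":-1},{"x":0.05,"y":-0.43,"z":0.12,"yaw":-0.5,"gripper":-1},{"x":0.05,"y":-0.43,"z":0.12,"yaw":-0.5,"gripper":-1}]'

```text
time: 5.45
tcp_pos: [0.5005, 0.0768, 0.0834]
ee_rot: [[-0.975, 0.224, -0.0], [0.224, 0.975, 0.001], [0.001, 0.001, -1.0]]
contact_force: [-1.0, -0.0, -1.5]
gripper_width: 0.0155
```

Run:
```python
from h import *
s=ctrl.state(); print(s["time"],s["tcp_pos"],np.array(s["ee_rot"])[:2,0],np.array(s["q"]).round(1))
f=grab("top"); g=grab("side"); a=cv2.resize(f["pixels"][60:210,230:350],(400,500),interpolation=cv2.INTER_CUBIC); b=cv2.resize(g["pixels"][100:250,150:270],(400,500),interpolation=cv2.INTER_CUBIC)
cv2.imwrite("pics/n1.png",np.hstack([a,b]))
```

```text
5.45 [0.50049469 0.0767894  0.0833589 ] [-0.97459567  0.22397103] [ 23.5  29.  -47.  116.2  29.   46.9  36.6]
```

View pics/n1.png

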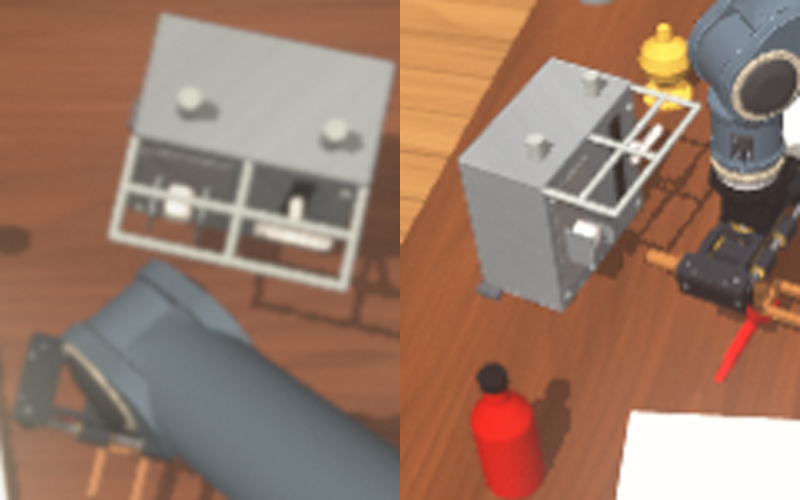

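The side crop shows the nose tip at about (648,257), level and pointing at the button near (585,232). The top crop shows the fork trailing behind.

Run:
```python
from h import *
g=load("side"); f=load("top")
for X in([.6258,.0482,.0894],[.687,.0358,.09]): print((proj(g,X)-[150,100])/.3+[400,0])
u=np.array([.975,-.2226]);v=np.array([.2226,.975]);F=np.array([.5005,.0768])-.0715*u
for s in(-.019,.019): print("fork top",(proj(f,[*(F+s*v),.0955])-[230,60])/.3)
```

```text
[[641.57744862 251.87371799]]
[[592.35603573 235.8713733 ]]
fork top [[132.26511601 504.3797939 ]]
fork top [[ 89.64994086 494.5160233 ]]
```

>>> arm_command --series '[{"x":0.05,"y":-0.008,"z":0.002,"yaw":0,"gripper":-1},{"x":0.1,"y":-0.019,"z":0.002,"yaw":0,"gripper":-1},{"x":0.11,"y":-0.022,"z":0.002,"yaw":0,"gripper":-1},{"x":0.116,"y":-0.023,"z":0.002,"yaw":0,"gripper":-1},{"x":0.12,"y":-0.024,"z":0.002,"yaw":0,"gripper":-1},{"x":0.123,"y":-0.025,"z":0.002,"yaw":0,"gripper":-1},{"x":0.126,"y":-0.025,"z":0.002,"yaw":0,"gripper":-1},{"x":0.129,"y":-0.026,"z":0.002,"yaw":0,"gripper":-1},{"x":0.129,"y":-0.026,"z":0.002,"yaw":0,"gripper":-1}]'

```text
time: 6.3
tcp_pos: [0.564, 0.0645, 0.0844]
ee_rot: [[-0.975, 0.222, -0.002], [0.222, 0.975, 0.0], [0.002, -0.0, -1.0]]
contact_force: [-2.3, 0.9, -1.1]
gripper_width: 0.0159
```

```bash
cat > lev.py <<'E'
from h import *
import sys
s=ctrl.state(); print(s["time"],s["tcp_pos"],np.array(s["contact_force"]).round(2))
f=grab("side")
o=np.array([.755,-.031]);y=np.radians(-12.86);R=np.array([[np.cos(y),-np.sin(y)],[np.sin(y),np.cos(y)]])
h,w=f["z_map"].shape; vv,uu=np.mgrid[95:190,175:270]; px=np.c_[uu.ravel(),vv.ravel()]
X=dep(f,px); im=f["pixels"][px[:,1],px[:,0]].astype(int)
L=np.c_[(X[:,:2]-o)@R,X[:,2]]
m=(im.min(1)>140)&(im.max(1)-im.min(1)<40)&(abs(L[:,1]+.05)<.045)&(L[:,0]<-.078)&(L[:,0]>-.115)&(L[:,2]<.183)&(L[:,2]>.05)
print("lever white px",m.sum(),"z median",np.median(L[m][:,2]) if m.any() else None)
if len(sys.argv)>1:
    t=grab("top"); c=cv2.resize(t["pixels"][60:180,230:350],(400,400),interpolation=cv2.INTER_CUBIC); d=cv2.resize(f["pixels"][100:220,150:270],(400,400),interpolation=cv2.INTER_CUBIC); cv2.imwrite(sys.argv[1],np.hstack([c,d]))
E
python3 lev.py
```

```text
6.3 [0.56398583 0.0645143  0.08438449] [-2.3   0.87 -1.14]
lever white px 22 z median 0.15917962789212725
```

>>> arm_command --series '[{"x":0.002,"y":-0.0005,"z":0,"yaw":0,"gripper":-1},{"x":0.004,"y":-0.001,"z":0,"yaw":0,"gripper":-1},{"x":0.006,"y":-0.0015,"z":0,"yaw":0,"gripper":-1},{"x":0.006,"y":-0.0015,"z":0,"yaw":0,"gripper":-1}]'

```text
time: 6.68
tcp_pos: [0.5683, 0.0632, 0.0846]
ee_rot: [[-0.975, 0.223, 0.0], [0.223, 0.975, 0.0], [0.0, 0.0, -1.0]]
contact_force: [-2.3, 1.1, -1.8]
gripper_width: 0.0155
```

```bash
python3 lev.py
```

```text
6.6833 [0.5682847  0.06323064 0.08456303] [-2.25  1.14 -1.77]
lever white px 17 z median 0.15062181017646092
```

>>> arm_command --series '[{"x":0.002,"y":-0.0005,"z":0,"yaw":0,"gripper":-1},{"x":0.004,"y":-0.001,"z":0,"yaw":0,"gripper":-1},{"x":0.004,"y":-0.001,"z":0,"yaw":0,"gripper":-1},{"x":0.004,"y":-0.001,"z":0,"yaw":0,"gripper":-1}]'

```text
time: 7.07
tcp_pos: [0.5699, 0.0627, 0.0845]
ee_rot: [[-0.975, 0.223, -0.001], [0.223, 0.975, 0.0], [0.001, -0.0, -1.0]]
contact_force: [-4.0, 1.6, -1.9]
gripper_width: 0.0155
```

```bash
python3 lev.py pics/n2.png
```

```text
7.0667 [0.56991042 0.0626529  0.0844845 ] [-4.    1.58 -1.92]
lever white px 36 z median 0.09546858141874703
```

View pics/n2.png

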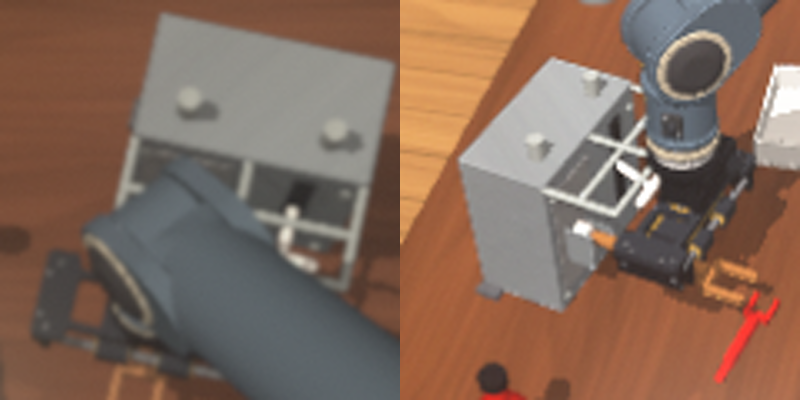

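The side crop shows the nose on the button at (590,235) and the lever bar lowered to (645,190), so the lever has dropped. Next I retract and lay the key on the pad.

>>> arm_command --series '[{"x":-0.04,"y":0.009,"z":0,"yaw":0,"gripper":-1},{"x":-0.1,"y":0.023,"z":0,"yaw":0,"gripper":-1},{"x":-0.16,"y":0.036,"z":0,"yaw":0,"gripper":-1},{"x":-0.238,"y":0.47,"z":0,"yaw":0.5,"gripper":-1},{"x":-0.238,"y":0.47,"z":0,"yaw":0.5,"gripper":-1},{"x":-0.238,"y":0.47,"z":0,"yaw":0.5,"gripper":-1},{"x":-0.238,"y":0.47,"z":0,"yaw":0.5,"gripper":-1},{"x":-0.238,"y":0.47,"z":0,"yaw":0.5,"gripper":-1},{"x":-0.238,"y":0.47,"z":0,"yaw":0.5,"gripper":-1},{"x":-0.238,"y":0.47,"z":0,"yaw":0.5,"gripper":-1},{"x":-0.238,"y":0.47,"z":0,"yaw":0.5,"gripper":-1},{"x":-0.238,"y":0.47,"z":0,"yaw":0.5,"gripper":-1}]'

```text
time: 8.17
tcp_pos: [0.4527, 0.2958, 0.0844]
ee_rot: [[-0.956, -0.292, 0.001], [-0.292, 0.956, -0.001], [-0.001, -0.002, -1.0]]
contact_force: [0.4, -0.3, -1.3]
gripper_width: 0.0153
```

```bash
python3 lev.py pics/p1.png
python3 - <<'E'
from h import *
s=ctrl.state();print(np.array(s["ee_rot"])[:2,0],np.array(s["q"]).round(1))
E
```

```text
8.1667 [0.45269093 0.29583889 0.08438221] [ 0.39 -0.25 -1.28]
lever white px 44 z median 0.08914770633824376
[-0.95665833 -0.29121249] [  2.1  34.5 -53.2 111.6  35.3  51.9  37.6]
```

>>> arm_command --series '[{"x":0,"y":0,"z":-0.07,"yaw":0,"gripper":-1},{"x":0,"y":0,"z":-0.105,"yaw":0,"gripper":-1},{"x":0,"y":0,"z":-0.115,"yaw":0,"gripper":-1},{"x":0,"y":0,"z":-0.12,"yaw":0,"gripper":-1},{"x":0,"y":0,"z":-0.12,"yaw":0,"gripper":-1},{"x":0,"y":0,"z":-0.12,"yaw":0,"gripper":0},{"x":0,"y":0,"z":-0.12,"yaw":0,"gripper":0},{"x":0,"y":0,"z":-0.12,"yaw":0,"gripper":0},{"x":0,"y":0,"z":-0.12,"yaw":0,"gripper":0},{"x":0,"y":0,"z":-0.12,"yaw":0,"gripper":0},{"x":0,"y":0,"z":-0.12,"yaw":0,"gripper":0}]'

```text
time: 9.18
tcp_pos: [0.4513, 0.2977, 0.0249]
ee_rot: [[-0.956, -0.295, 0.0], [-0.295, 0.956, 0.0], [-0.0, 0.0, -1.0]]
contact_force: [-0.0, -0.5, -0.3]
gripper_width: 0.0421
```

>>> arm_command --series '[{"x":0,"y":0,"z":0.08,"yaw":0,"gripper":0},{"x":0,"y":0,"z":0.16,"yaw":0,"gripper":0},{"x":0.05,"y":0,"z":0.35,"yaw":-1,"gripper":1},{"x":0.05,"y":0,"z":0.35,"yaw":-1,"gripper":1},{"x":0.05,"y":0,"z":0.35,"yaw":-1,"gripper":1},{"x":0.05,"y":0,"z":0.35,"yaw":-1,"gripper":1},{"x":0.05,"y":0,"z":0.35,"yaw":-1,"gripper":1},{"x":0.05,"y":0,"z":0.35,"yaw":-1,"gripper":1},{"x":0.05,"y":0,"z":0.35,"yaw":-1,"gripper":1},{"x":0.05,"y":0,"z":0.35,"yaw":-1,"gripper":1},{"x":0.05,"y":0,"z":0.35,"yaw":-1,"gripper":1}]'

```text
time: 10.1
tcp_pos: [0.4759, 0.2976, 0.1997]
ee_rot: [[-0.73, 0.684, 0.0], [0.684, 0.73, -0.0], [-0.0, 0.0, -1.0]]
contact_force: [1.0, 0.2, 0.9]
gripper_width: 0.0861
```

>>> arm_command --series '[{"x":0.05,"y":0.03,"z":0,"yaw":-1,"gripper":1},{"x":0.05,"y":0.03,"z":0,"yaw":-1,"gripper":1},{"x":0.05,"y":0.03,"z":0,"yaw":-1,"gripper":1},{"x":0.05,"y":0.03,"z":0,"yaw":-1,"gripper":1},{"x":0.05,"y":0.03,"z":0,"yaw":-1,"gripper":1},{"x":0.05,"y":0.03,"z":0,"yaw":-1,"gripper":1},{"x":0.05,"y":0.03,"z":0,"yaw":-1,"gripper":1},{"x":0.05,"y":0.03,"z":0,"yaw":-1,"gripper":1},{"x":0.05,"y":0.03,"z":0,"yaw":-1,"gripper":1}]'

```text
time: 10.85
tcp_pos: [0.5008, 0.3127, 0.1996]
ee_rot: [[0.227, 0.974, 0.0], [0.974, -0.227, -0.0], [-0.0, 0.0, -1.0]]
contact_force: [-0.8, -0.2, -0.5]
gripper_width: 0.087
```

>>> arm_command --series '[{"x":0,"y":0,"z":0,"yaw":-1,"gripper":1},{"x":0,"y":0,"z":0,"yaw":-1,"gripper":1},{"x":0,"y":0,"z":0,"yaw":-1,"gripper":1},{"x":0,"y":0,"z":0,"yaw":-1,"gripper":1},{"x":0,"y":0,"z":0,"yaw":-1,"gripper":1},{"x":0,"y":0,"z":0,"yaw":-1,"gripper":1},{"x":0,"y":0,"z":0,"yaw":-1,"gripper":1},{"x":0,"y":0,"z":0,"yaw":-1,"gripper":1},{"x":0,"y":0,"z":0,"yaw":-1,"gripper":1},{"x":0,"y":0,"z":0,"yaw":-1,"gripper":1}]'

```text
time: 11.68
tcp_pos: [0.5008, 0.3127, 0.1995]
ee_rot: [[0.956, 0.294, -0.0], [0.294, -0.956, -0.0], [-0.0, 0.0, -1.0]]
contact_force: [0.8, 0.2, -0.1]
gripper_width: 0.0873
```

```bash
python3 lev.py
python3 - <<'E'
from h import *
s=ctrl.state();print(s["tcp_pos"],np.array(s["ee_rot"])[:2,0],np.array(s["q"]).round(1))
f=grab("wrist"); t=grab("top"); a=cv2.resize(f["pixels"],(560,420)); b=cv2.resize(t["pixels"][150:245,150:204],(239,420)); cv2.imwrite("pics/w2.png",np.hstack([a,b]))
E
```

```text
11.6833 [0.50079902 0.31274433 0.1995332 ] [ 0.83  0.16 -0.14]
lever white px 3 z median 0.09059694423412723
[0.50083447 0.31277541 0.19953608] [0.95512721 0.29619589] [ -22.1   21.4  -18.1  100.5    7.6   59.4 -115.7]
```

View pics/w2.png

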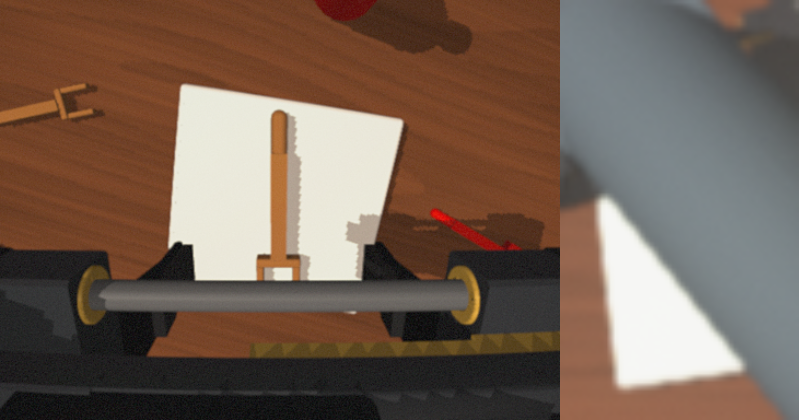

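The key lies on the pad, nose tip at (279,111), handle-to-crosspiece edge at (278,256).

Run:
```python
from h import *
f=load("wrist"); k=512/560
a,=onz(f,[(279*k,111*k)],.031); b,=onz(f,[(278*k,255*k)],.039); d=(a-b)[:2]; y=np.arctan2(d[1],d[0]); e=np.array([np.cos(y),np.sin(y)])
print(a,b,np.linalg.norm(d),"(148)",np.degrees(y),"mid",a[:2]-.1*e,b[:2]+.048*e,"grip22",a[:2]-.078*e)
print(onz(f,[(181*k,85*k),(404*k,121*k)],.02))
```

```text
[0.57191169 0.33398671 0.031     ] [0.43694839 0.29322327 0.039     ] 0.14098493733352227 (148) 16.806078257883 mid [0.47618281 0.30507338] [0.48289825 0.30710167] grip22 [0.49724316 0.31143431]
[[0.56782779 0.429934   0.02      ]
 [0.59960559 0.21504063 0.02      ]]
```

>>> arm_command --series '[{"x":0,"y":0,"z":-0.28,"yaw":0,"gripper":0},{"x":0,"y":0,"z":-0.28,"yaw":0,"gripper":0},{"x":0,"y":0,"z":-0.28,"yaw":0,"gripper":0},{"x":0,"y":0,"z":-0.28,"yaw":0,"gripper":0},{"x":0,"y":0,"z":-0.33,"yaw":0,"gripper":0},{"x":0,"y":0,"z":-0.352,"yaw":0,"gripper":0},{"x":0,"y":0,"z":-0.352,"yaw":0,"gripper":0},{"x":0,"y":0,"z":-0.352,"yaw":0,"gripper":-1},{"x":0,"y":0,"z":-0.352,"yaw":0,"gripper":-1},{"x":0,"y":0,"z":-0.352,"yaw":0,"gripper":-1},{"x":0,"y":0,"z":-0.352,"yaw":0,"gripper":-1},{"x":0,"y":0,"z":-0.352,"yaw":0,"gripper":-1}]' --newtons 60

```text
time: 12.83
tcp_pos: [0.5014, 0.3126, 0.0241]
ee_rot: [[0.956, 0.294, 0.001], [0.294, -0.956, 0.0], [0.001, -0.0, -1.0]]
contact_force: [-0.2, 0.2, -0.2]
gripper_width: 0.0185
```

>>> arm_command --series '[{"x":0,"y":0,"z":0,"yaw":0,"gripper":-1},{"x":0,"y":0,"z":0,"yaw":0,"gripper":-1},{"x":0,"y":0,"z":0,"yaw":0,"gripper":-1},{"x":0,"y":0,"z":0,"yaw":0,"gripper":-1},{"x":0,"y":0,"z":0,"yaw":0,"gripper":-1}]' --newtons 60

```text
time: 13.25
tcp_pos: [0.5014, 0.3126, 0.024]
ee_rot: [[0.956, 0.294, 0.001], [0.294, -0.956, 0.0], [0.001, 0.0, -1.0]]
contact_force: [0.1, -0.5, 5.0]
gripper_width: 0.0153
```

>>> arm_command --series '[{"x":0,"y":0,"z":0.08,"yaw":0,"gripper":-1},{"x":0,"y":0,"z":0.16,"yaw":0,"gripper":-1},{"x":0,"y":-0.3,"z":0.45,"yaw":1,"gripper":-1},{"x":0,"y":-0.3,"z":0.45,"yaw":1,"gripper":-1},{"x":0,"y":-0.3,"z":0.45,"yaw":1,"gripper":-1},{"x":0,"y":-0.3,"z":0.45,"yaw":1,"gripper":-1},{"x":0,"y":-0.3,"z":0.45,"yaw":1,"gripper":-1},{"x":0,"y":-0.3,"z":0.45,"yaw":1,"gripper":-1},{"x":0,"y":-0.3,"z":0.45,"yaw":1,"gripper":-1},{"x":0,"y":-0.3,"z":0.45,"yaw":1,"gripper":-1},{"x":0,"y":-0.3,"z":0.45,"yaw":1,"gripper":-1},{"x":0,"y":-0.3,"z":0.45,"yaw":1,"gripper":-1}]'

```text
time: 14.25
tcp_pos: [0.5007, 0.1622, 0.2479]
ee_rot: [[0.222, 0.975, -0.001], [0.975, -0.222, -0.0], [-0.0, -0.001, -1.0]]
contact_force: [-0.4, 0.6, -2.7]
gripper_width: 0.0154
```

>>> arm_command --series '[{"x":-0.05,"y":-0.36,"z":0,"yaw":1,"gripper":-1},{"x":-0.05,"y":-0.36,"z":0,"yaw":1,"gripper":-1},{"x":-0.05,"y":-0.36,"z":0,"yaw":1,"gripper":-1},{"x":-0.05,"y":-0.36,"z":0,"yaw":1,"gripper":-1},{"x":-0.05,"y":-0.36,"z":0,"yaw":1,"gripper":-1},{"x":-0.05,"y":-0.36,"z":0,"yaw":1,"gripper":-1},{"x":-0.05,"y":-0.36,"z":0,"yaw":1,"gripper":-1},{"x":-0.05,"y":-0.36,"z":0,"yaw":1,"gripper":-1},{"x":-0.05,"y":-0.36,"z":0,"yaw":1,"gripper":-1},{"x":-0.05,"y":-0.36,"z":0,"yaw":1,"gripper":-1}]'

```text
time: 15.08
tcp_pos: [0.4758, -0.0175, 0.248]
ee_rot: [[-0.733, 0.68, -0.001], [0.68, 0.733, 0.0], [0.001, -0.0, -1.0]]
contact_force: [-0.2, 0.9, -1.1]
gripper_width: 0.0155
```

Run:
```python
from h import *
s=ctrl.state();r=np.array(s["ee_rot"]);print(s["time"],s["tcp_pos"],np.degrees(np.arctan2(r[1,0],r[0,0])),np.array(s["q"]).round(1))
```

```text
15.0833 [ 0.47576185 -0.01748351  0.2480285 ] 137.16846089609106 [ 23.8   8.9 -29.7 110.7   4.9  61.8  39.3]
```

>>> arm_command --series '[{"x":0,"y":-0.002,"z":0,"yaw":0.5,"gripper":-1},{"x":0,"y":-0.002,"z":0,"yaw":0.5,"gripper":-1},{"x":0,"y":-0.002,"z":-0.1,"yaw":0.5,"gripper":-1},{"x":0,"y":-0.002,"z":-0.18,"yaw":0.5,"gripper":-1},{"x":0,"y":-0.002,"z":-0.26,"yaw":0.5,"gripper":-1},{"x":0,"y":-0.002,"z":-0.34,"yaw":0.5,"gripper":-1},{"x":0,"y":-0.002,"z":-0.38,"yaw":0.5,"gripper":-1},{"x":0,"y":-0.002,"z":-0.38,"yaw":0.5,"gripper":-1},{"x":0,"y":-0.002,"z":-0.38,"yaw":0.5,"gripper":-1}]'

```text
time: 15.83
tcp_pos: [0.4755, -0.0181, 0.0578]
ee_rot: [[-0.974, 0.225, -0.003], [0.225, 0.974, 0.001], [0.003, -0.0, -1.0]]
contact_force: [1.0, 0.4, -1.2]
gripper_width: 0.0153
```

```bash
python3 lev.py pics/f1.png
python3 - <<'E'
from h import *
s=ctrl.state();r=np.array(s["ee_rot"]);print(s["time"],s["tcp_pos"],np.degrees(np.arctan2(r[1,0],r[0,0])),np.array(s["q"]).round(1))
u=np.array([.975,-.2226]);v=np.array([.2226,.975]);F=np.array(s["tcp_pos"])[:2]+.1225*u;z=s["tcp_pos"][2]+.012
f=load("top");g=load("side")
for t in(-.019,.019): X=[*(F+t*v),z];print("exp tip top",(proj(f,X)-[230,60])/.3,"side",(proj(g,X)-[150,100])/.3+[400,0])
E
```

```text
15.8333 [ 0.47551949 -0.01810013  0.05783753] [ 0.98  0.43 -1.24]
lever white px 45 z median 0.087971704687275
15.9333 [ 0.47783105 -0.0181054   0.06017605] 167.0517580104315 [ 20.6  24.2 -28.7 121.5  18.5  38.3  56.5]
exp tip top [[284.22391261 323.66658627]] side [[694.63975498 199.76267214]]
exp tip top [[242.94717435 314.42786408]] side [[679.90164252 220.20147479]]
```

View pics/f1.png

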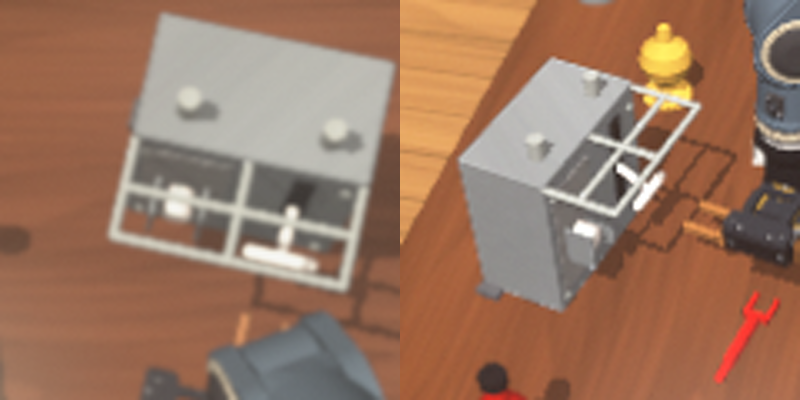

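>>> arm_command --series '[{"x":0.05,"y":-0.0114,"z":-0.004,"yaw":0,"gripper":-1},{"x":0.1,"y":-0.023,"z":-0.004,"yaw":0,"gripper":-1},{"x":0.14,"y":-0.032,"z":-0.004,"yaw":0,"gripper":-1},{"x":0.15,"y":-0.0345,"z":-0.004,"yaw":0,"gripper":-1},{"x":0.15,"y":-0.0345,"z":-0.004,"yaw":0,"gripper":-1}]'

```text
time: 16.35
tcp_pos: [0.5539, -0.0362, 0.0587]
ee_rot: [[-0.974, 0.225, 0.005], [0.225, 0.974, -0.0], [-0.005, 0.001, -1.0]]
contact_force: [-1.0, -0.5, -1.3]
gripper_width: 0.0153
```

```bash
python3 lev.py pics/f2.png
python3 - <<'E'
from h import *
s=ctrl.state();print(s["tcp_pos"],s["moment"],s["contact_force"])
g=load("side");f=load("top");u=np.array([.975,-.2226]);v=np.array([.2226,.975])
print("bar top px",(proj(f,[.6513,-.0586,.083])-[230,60])/.3)
E
```

```text
16.35 [ 0.55392415 -0.03615435  0.05869756] [-0.97 -0.51 -1.29]
lever white px 45 z median 0.08907199542473387
[ 0.55074136 -0.03551716  0.05761036] [ 0.10411033 -0.0866986  -0.04910558] [-1.01495263 -0.77256895 -1.49833493]
bar top px [[279.01571717 257.61842779]]
```

View pics/f2.png

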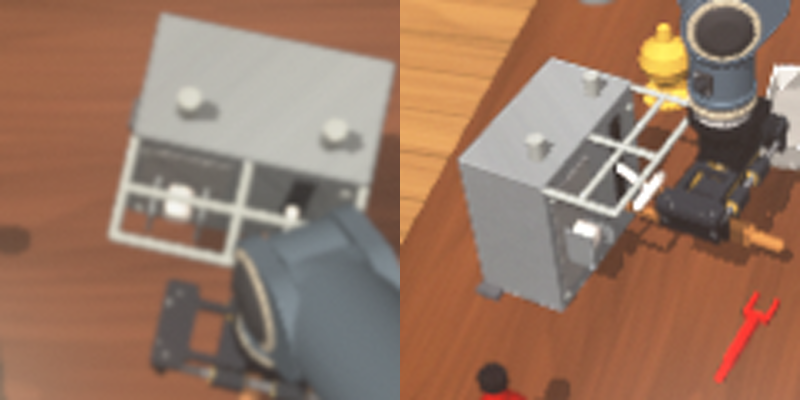

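The fork sits under the crossbar; its wood shows at about (645,215), below the bar. Next I lift it.

>>> arm_command --series '[{"x":0,"y":0,"z":0.01,"yaw":0,"gripper":-1},{"x":0,"y":0,"z":0.02,"yaw":0,"gripper":-1},{"x":0,"y":0,"z":0.03,"yaw":0,"gripper":-1},{"x":0,"y":0,"z":0.042,"yaw":0,"gripper":-1},{"x":0,"y":0,"z":0.054,"yaw":0,"gripper":-1},{"x":0,"y":0,"z":0.066,"yaw":0,"gripper":-1},{"x":0,"y":0,"z":0.078,"yaw":0,"gripper":-1},{"x":0,"y":0,"z":0.09,"yaw":0,"gripper":-1},{"x":0,"y":0,"z":0.1,"yaw":0,"gripper":-1},{"x":0,"y":0,"z":0.11,"yaw":0,"gripper":-1},{"x":0,"y":0,"z":0.12,"yaw":0,"gripper":-1},{"x":0,"y":0,"z":0.12,"yaw":0,"gripper":-1}]'

```text
time: 17.45
tcp_pos: [0.5515, -0.0358, 0.1174]
ee_rot: [[-0.975, 0.223, 0.001], [0.223, 0.975, -0.0], [-0.001, 0.0, -1.0]]
contact_force: [1.2, -0.6, -3.6]
gripper_width: 0.0154
```

```bash
python3 lev.py pics/f3.png
python3 - <<'E'
from h import *
s=ctrl.state();print(s["tcp_pos"],s["moment"],s["contact_force"])
E
```

```text
17.45 [ 0.55149285 -0.03578478  0.11736517] [ 1.19 -0.65 -3.64]
lever white px 26 z median 0.14011169101557586
[ 0.55133681 -0.03580395  0.11661381] [ 0.03671465 -0.13867673 -0.02158338] [ 1.01048547 -0.04727465 -3.75868408]
```

View pics/f3.png

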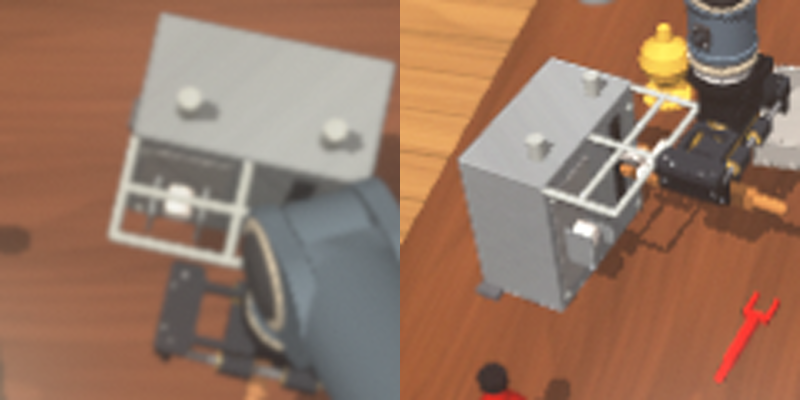

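The fork carries the lever, bar at about (640,155) in the side crop, and there is no droop. I keep lifting.

>>> arm_command --series '[{"x":0,"y":0,"z":0.01,"yaw":0,"gripper":-1},{"x":0,"y":0,"z":0.02,"yaw":0,"gripper":-1},{"x":0,"y":0,"z":0.028,"yaw":0,"gripper":-1},{"x":0,"y":0,"z":0.034,"yaw":0,"gripper":-1},{"x":0,"y":0,"z":0.04,"yaw":0,"gripper":-1},{"x":0,"y":0,"z":0.04,"yaw":0,"gripper":-1}]'

```text
time: 18.05
tcp_pos: [0.5517, -0.0355, 0.1376]
ee_rot: [[-0.975, 0.223, 0.002], [0.223, 0.975, -0.0], [-0.002, 0.0, -1.0]]
contact_force: [-1.3, -0.7, -2.2]
gripper_width: 0.0152
```

```bash
python3 lev.py
```

```text
18.05 [ 0.55166458 -0.0355224   0.13762886] [-1.27 -0.66 -2.18]
lever white px 33 z median 0.16172019611944655
```

>>> arm_command --series '[{"x":0,"y":0,"z":0.002,"yaw":0,"gripper":-1},{"x":0,"y":0,"z":0.004,"yaw":0,"gripper":-1},{"x":0,"y":0,"z":0.004,"yaw":0,"gripper":-1},{"x":0,"y":0,"z":0.004,"yaw":0,"gripper":-1}]'

```text
time: 18.43
tcp_pos: [0.5511, -0.0357, 0.1385]
ee_rot: [[-0.975, 0.223, -0.0], [0.223, 0.975, 0.0], [0.0, 0.0, -1.0]]
contact_force: [-0.6, -0.3, -2.4]
gripper_width: 0.0154
```

```bash
python3 lev.py
```

```text
18.4333 [ 0.55105763 -0.03565302  0.13849214] [-0.59 -0.33 -2.4 ]
lever white px 31 z median 0.1617831787905557
```

>>> arm_command --series '[{"x":0,"y":0,"z":0.002,"yaw":0,"gripper":-1},{"x":0,"y":0,"z":0.004,"yaw":0,"gripper":-1},{"x":0,"y":0,"z":0.004,"yaw":0,"gripper":-1},{"x":0,"y":0,"z":0.004,"yaw":0,"gripper":-1}]'

```text
time: 18.82
tcp_pos: [0.5511, -0.0357, 0.1406]
ee_rot: [[-0.975, 0.223, 0.0], [0.223, 0.975, 0.0], [-0.0, 0.0, -1.0]]
contact_force: [-0.3, 0.0, -1.7]
gripper_width: 0.0154
```

>>> arm_command --series '[{"x":0,"y":0,"z":0.002,"yaw":0,"gripper":-1},{"x":0,"y":0,"z":0.004,"yaw":0,"gripper":-1},{"x":0,"y":0,"z":0.004,"yaw":0,"gripper":-1},{"x":0,"y":0,"z":0.004,"yaw":0,"gripper":-1}]'

```text
time: 19.15
tcp_pos: [0.551, -0.0358, 0.1422]
ee_rot: [[-0.975, 0.223, -0.001], [0.223, 0.975, 0.0], [0.001, 0.0, -1.0]]
contact_force: [1.5, 0.4, -6.6]
gripper_width: 0.0155
```

```bash
python3 lev.py
```

```text
19.15 [ 0.55096559 -0.03579337  0.14219697] [ 1.47  0.42 -6.64]
lever white px 30 z median 0.16513977452149387
```

Force rose to about 6.6 N, which is the stop past home. I lower the fork and check that the lever stays.

>>> arm_command --series '[{"x":0,"y":0,"z":-0.01,"yaw":0,"gripper":-1},{"x":0,"y":0,"z":-0.025,"yaw":0,"gripper":-1},{"x":0,"y":0,"z":-0.04,"yaw":0,"gripper":-1},{"x":0,"y":0,"z":-0.04,"yaw":0,"gripper":-1},{"x":0,"y":0,"z":-0.04,"yaw":0,"gripper":-1}]'

```text
time: 19.62
tcp_pos: [0.5508, -0.0356, 0.122]
ee_rot: [[-0.975, 0.223, -0.001], [0.223, 0.975, 0.0], [0.001, 0.0, -1.0]]
contact_force: [-0.1, 0.1, -1.4]
gripper_width: 0.0157
```

```bash
python3 lev.py pics/f4.png
```

```text
19.6167 [ 0.55081084 -0.03556121  0.1219678 ] [-0.07  0.07 -1.39]
lever white px 35 z median 0.1591998200022242
```

View pics/f4.png

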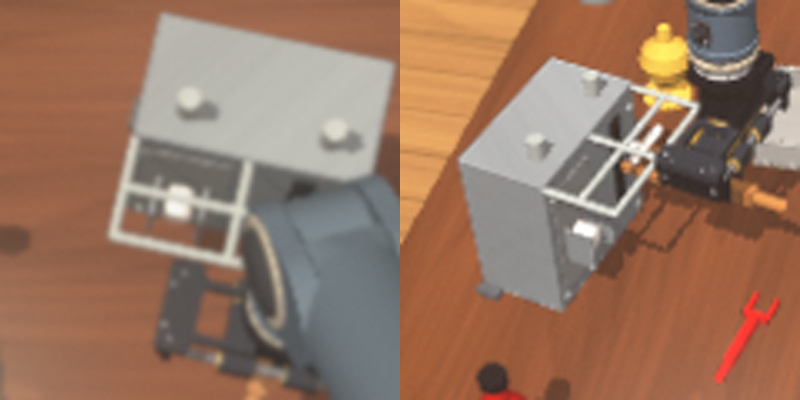

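The lever stays up with the fork 17 mm below it (bar at about (645,140) in the side crop), so it is latched. Now I withdraw level and go to the pad.

>>> arm_command --series '[{"x":-0.04,"y":0.009,"z":0,"yaw":0,"gripper":-1},{"x":-0.1,"y":0.023,"z":0,"yaw":0,"gripper":-1},{"x":-0.16,"y":0.036,"z":0,"yaw":0,"gripper":-1},{"x":-0.192,"y":0.693,"z":-0.02,"yaw":0,"gripper":-1},{"x":-0.192,"y":0.693,"z":-0.02,"yaw":0,"gripper":-1},{"x":-0.192,"y":0.693,"z":-0.02,"yaw":0,"gripper":-1},{"x":-0.192,"y":0.693,"z":-0.02,"yaw":0,"gripper":-1},{"x":-0.192,"y":0.693,"z":-0.02,"yaw":0,"gripper":-1},{"x":-0.192,"y":0.693,"z":-0.02,"yaw":0,"gripper":-1},{"x":-0.192,"y":0.693,"z":-0.02,"yaw":0,"gripper":-1},{"x":-0.192,"y":0.693,"z":-0.02,"yaw":0,"gripper":-1},{"x":-0.192,"y":0.693,"z":-0.02,"yaw":0,"gripper":-1}]'

```text
time: 20.72
tcp_pos: [0.453, 0.3214, 0.1141]
ee_rot: [[-0.977, 0.212, 0.001], [0.212, 0.977, 0.01], [0.001, 0.01, -1.0]]
contact_force: [-0.4, 0.7, -0.4]
gripper_width: 0.0158
```

```bash
python3 lev.py
python3 - <<'E'
from h import *
s=ctrl.state();r=np.array(s["ee_rot"]);print(s["time"],s["tcp_pos"],np.degrees(np.arctan2(r[1,0],r[0,0])),np.array(s["q"]).round(1))
E
```

```text
20.7167 [0.45302364 0.32144907 0.11410427] [-0.37  0.66 -0.42]
lever white px 35 z median 0.1610219609630652
20.7667 [0.45372636 0.31669064 0.11346366] 167.5841812505236 [-12.3  26.6 -34.7 109.4  19.4  49.6  20.7]
```

>>> arm_command --series '[{"x":0,"y":0,"z":0,"yaw":0,"gripper":-1},{"x":0,"y":0,"z":-0.07,"yaw":0,"gripper":-1},{"x":0,"y":0,"z":-0.13,"yaw":0,"gripper":-1},{"x":0,"y":0,"z":-0.16,"yaw":0,"gripper":-1},{"x":0,"y":0,"z":-0.17,"yaw":0,"gripper":-1},{"x":0,"y":0,"z":-0.175,"yaw":0,"gripper":-1},{"x":0,"y":0,"z":-0.175,"yaw":0,"gripper":-1},{"x":0,"y":0,"z":-0.175,"yaw":0,"gripper":-1}]'

```text
time: 21.43
tcp_pos: [0.4563, 0.311, 0.0263]
ee_rot: [[-0.975, 0.224, 0.002], [0.224, 0.975, 0.001], [-0.002, 0.002, -1.0]]
contact_force: [-0.6, 0.3, -1.4]
gripper_width: 0.0153
```

>>> arm_command --series '[{"x":0,"y":0,"z":-0.004,"yaw":0,"gripper":-1},{"x":0,"y":0,"z":-0.004,"yaw":0,"gripper":-1},{"x":0,"y":0,"z":-0.004,"yaw":0,"gripper":0},{"x":0,"y":0,"z":-0.004,"yaw":0,"gripper":0},{"x":0,"y":0,"z":-0.004,"yaw":0,"gripper":0},{"x":0,"y":0,"z":-0.004,"yaw":0,"gripper":0},{"x":0,"y":0,"z":-0.004,"yaw":0,"gripper":0},{"x":0,"y":0,"z":0.08,"yaw":0,"gripper":0},{"x":0,"y":0,"z":0.16,"yaw":0,"gripper":0},{"x":0,"y":0,"z":0.24,"yaw":0,"gripper":0},{"x":0,"y":0,"z":0.4,"yaw":0,"gripper":0},{"x":0,"y":0,"z":0.4,"yaw":0,"gripper":0}]'

```text
time: 22.43
tcp_pos: [0.4548, 0.3109, 0.2274]
ee_rot: [[-0.975, 0.222, 0.0], [0.222, 0.975, 0.0], [-0.0, 0.001, -1.0]]
contact_force: [1.1, 0.6, -0.3]
gripper_width: 0.0433
```

>>> arm_command --series '[{"x":0.06,"y":-0.6,"z":0.3,"yaw":0,"gripper":0},{"x":0.06,"y":-0.6,"z":0.3,"yaw":0,"gripper":0},{"x":0.06,"y":-0.6,"z":0.3,"yaw":0,"gripper":0},{"x":0.06,"y":-0.6,"z":0.3,"yaw":0,"gripper":0},{"x":0.06,"y":-0.6,"z":0.3,"yaw":0,"gripper":0},{"x":0.06,"y":-0.6,"z":0.3,"yaw":0,"gripper":0},{"x":0.06,"y":-0.6,"z":0.3,"yaw":0,"gripper":0},{"x":0.06,"y":-0.6,"z":0.3,"yaw":0,"gripper":0},{"x":0.06,"y":-0.6,"z":0.3,"yaw":0,"gripper":0},{"x":0.06,"y":-0.6,"z":0.3,"yaw":0,"gripper":0}]'

```text
time: 23.27
tcp_pos: [0.4857, 0.0082, 0.376]
ee_rot: [[-0.974, 0.229, 0.002], [0.229, 0.974, -0.0], [-0.002, 0.0, -1.0]]
contact_force: [-0.2, 0.0, -0.4]
gripper_width: 0.0438
```

```bash
python3 lev.py
python3 - <<'E'
from h import *
print(ctrl.state()["time"]); t=grab("top"); s=load("side")
cv2.imwrite("pics/end.png",np.hstack([cv2.resize(t["pixels"],(400,300)),cv2.resize(s["pixels"],(400,300))]))
cv2.imwrite("pics/end.png",np.vstack([cv2.imread("pics/end.png"),np.hstack([cv2.resize(t["pixels"][150:245,150:277],(400,300),interpolation=2),cv2.resize(s["pixels"][90:270,170:410],(400,300),interpolation=2)])]))
E
```

```text
23.2667 [0.48574486 0.00815534 0.37595727] [-0.17  0.02 -0.38]
lever white px 34 z median 0.1610774382042991
23.3167
```

View pics/end.png

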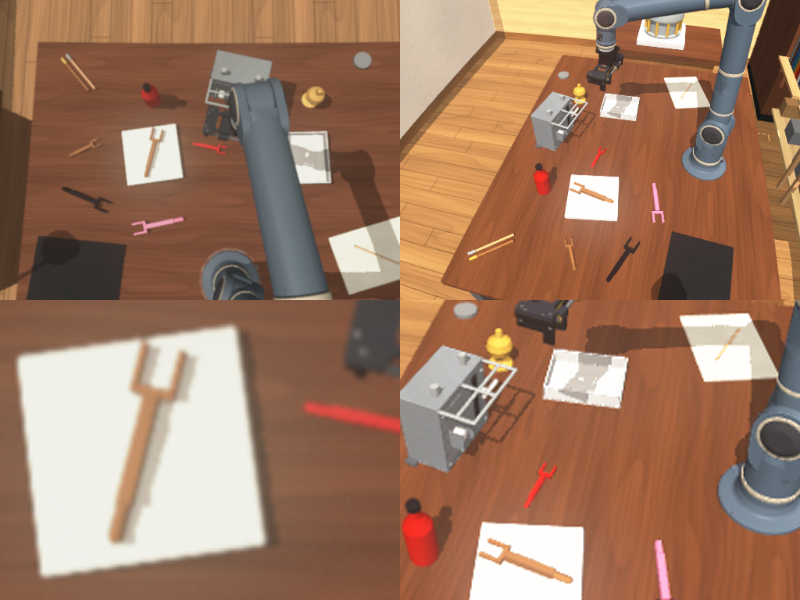

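The key lies at crop (141,443) with the pad centre at about (140,451), the lever is up, and the bystanders are unmoved.

```bash
python3 -c "
from h import *
print(job.sign_off())"
```

```text
the job is handed in; nothing more can be done
None
```

The safety-switch test is done and handed in at about 23 s. I have no verdict, since sign-off doesn't report one.

- **Button:** I pushed the test button with the key's round nose (about 4 N) until the lever dropped, then laid the key on the middle of the pad and let go.
- **Lever:** I took the key the other way round and lifted the crossbar with the fork until it reached the stop (about 6.6 N on the wrist). I then lowered the fork about 20 mm; the lever stayed up. The key went back on the pad and I let go.

**Last checks:**
- The lever bar's visible surface was at 0.161 m, against 0.159 m before the test; dropped, it was at about 0.089 m.
- By eye, the key's middle was within about 6 mm of the pad's centre.
- The gripper was clear, and no bystander looked displaced.
- In the side camera the key's tips appeared about 2 pixels lower than calculated. The pushing and lifting were not affected.

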